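# Loosen the knurled collar two turns and slide the rack stop home

## Task

The rack stop on the bench is clamped by its black knurled collar. Roll a fingertip along the collar's rim to turn it anticlockwise, seen from above, by two full turns (to within an eighth of a turn), and only then push the orange stop plate from its outer side all the way home against the blue block, leaving the collar at its two turns. Do it all with the outside of the fingers: do not pinch or reach behind the plate, and leave the other things on the bench where they stand.

Things in the scene. Friction and masses are not known exactly. Their poses are not given: they have to be found in the camera images.
- rack_stop: Rack stop fixture, bolted down. Origin on the bench, below the collar's axis; z up, -y points from the collar to the stop plate. Base plate 110 mm wide (x), y -130 to +55 mm, 10 mm high, four bolt heads to 15 mm. Blue clamp block 60 mm wide (x), y -68 to +45 mm, top at z 38 mm; its end face at y = -68 mm stops the plate. Red index line on the block's top at x 0, y -49 to -66 mm.
- collar (a joint): Angle of the collar in rad about the fixture's z axis. Starts at 0 (tight, white mark at the red index line), grows anticlockwise seen from above (loosening); one full turn is 6.283, two are 12.566; stops at 0 and 22. About 0.06 N m of friction (1.4 N at the rim); it stays where it is left and does not rise or sink.
- collar_center (a point): Centre of the black knurled collar, on its axis, at mid-height (z 55 mm). A disc 91 mm across its 30 upright rounded ridges (each 5 mm wide, 2.5 mm proud of the 86 mm core, 9 mm apart); rim from z 44 to 66 mm, silver cap in the middle to 70 mm. Rim free on all sides; a 6 mm gap below it to the blue block.
- collar_mark (a point): White radial mark on the collar's top, 40 mm from the axis, z = 66 mm; it turns with the collar and lies next to the red index line at 0 and after each full turn.
- plate (a joint): How far the stop plate stands out from the blue block, in m: 0 is home against it; starts between 0.035 and 0.055. Slides along the fixture's y axis (towards +y to go home) against about 4 N of friction, stays where it is left, hard stops at 0 and 0.06.
- plate_face (a point): Middle of the outer face (away from the collar) of the stop plate, z = 40 mm. The upright plate is 80 mm wide (fixture x), 10 mm thick, from z = 14 to 60 mm: outer 5 mm orange, inner 5 mm (towards the block) black rubber. At home this face is at fixture y = -78 mm.
- plate_back (a point): The black rubber inner half of the stop plate, facing the block, from z = 14 to 60 mm; not to be touched by the fingers. The point is the middle of the inner face, z = 40 mm.
- dish: Round culture dish, 91 mm wide, 15 mm high, loose, to be left alone. Origin: centre of its underside.
- ink: Small bottle with blue cap, 45 mm wide, 87 mm high, loose, to be left alone. Origin: centre of its underside. Beside it, behind the work, stands a tall fixed stack of white cartons (about x over 0.57, y under 0.42 m): come in with the arm drawn back.
- white_jar: Small white jar, 52 mm wide, 78 mm high, loose, to be left alone. Origin: centre of its underside.

How it is judged:
On the way, in this order (a step that is already met when the one before it is completed fails the run):
1. the collar is turned two full turns anticlockwise, the plate still out (value of joint collar between 11.781 and 13.351 rad and value of joint plate above 0.025 m), for 0.2 s.
2. the stop plate is pushed home (value of joint plate below 0.003 m), for 0.2 s.
At the end, for the whole second after the job is handed in: The collar rests two full turns anticlockwise from its start, within an eighth of a turn (11.781 to 13.351 rad), and the stop plate is home within 3 mm of the block (value of joint collar between 11.781 and 13.351 rad and value of joint plate below 0.003 m and velocity of joint collar between -0.05 and 0.05 rad/s); the robot touches nothing.
It fails at once if the stop plate is shifted more than 8 mm before the collar has been loosened two turns (less an eighth) (distance of plate_face from where it was at the start of the episode above 0.008 m and value of joint collar below 11.781 rad).
It fails at once if the fingers touch the inner side of the stop plate (pinching it or pulling it from behind) (contact force between the fingers and plate_c2 above 2 N).
It fails at once if a bystander is moved more than 15 mm or lifted (distance of any of dish, ink, white_jar from where it was at the start of the episode above 0.015 m).
It also fails if it takes over 72 s, if anything falls off the work surface, if the arm or the gripper's body presses on something with over 40 N, if the wrist force passes 120 N, or if a joint passes its speed limit or range.

## Robot

A 6-joint arm with a two-finger parallel gripper is mounted at the origin on a cart in front of the work surface, level with it; the furniture and walls round the work are solid. World frame = base frame: x ahead of the robot, y to its left, z up, the work surface at z = 0. Lengths are in m, angles in rad, forces in N, time in s.
With the tool pointing down it reaches from about 0.375 to 0.9 m from the base axis. Payload 3.1 kg.
Tool frame: the origin (TCP) lies on the mounting face of the last link; the fingertips stand 173 mm ahead of it and the grasp point (between the pads) lies arm.tcp_to_grasp ahead of it (arm.tcp_to_grasp is the distance from the TCP to the grasp point, in m); z points along the fingers, y is the line along which they close (so a half turn about z gives the same grasp; the last joint's range is limited). The gripper opens to 85 mm and grips with 20 to 120 N. Pads are 22 mm wide; open, the fingers measure 114 mm over their backs; the gripper's body (76 mm by 85 mm) begins 54 mm behind the grasp point. The pads swing forward as they close: fully open they stand 13 mm farther back than shut.
Start: joints at [-1.282, 0.527, 1.433, -0, 1.181, -0.178], TCP at [0.282, -0.558, 0.405] pointing down, gripper open.
Joint ranges: [-3.08, 3.08], [-0.75, 2.2], [0.22, 2.44], [-1.43, 4.57], [0, 2.65], [-2.85, 2.85]. Speed limits (rad/s): [2.79, 2.79, 3.14, 3.14, 3.14, 3.14].

## Interface

Orientations are given as a 3x3 rotation matrix whose columns are the frame's x, y, z axes.
In Python, from bench import arm, imaging, models gives the robot as it stands. The module is installed in compiled form; this text tells all that it offers.
- The arm moves only by the tool jog_arm, never from a script. Its argument "deltas" is text: rows parted by semicolons, each of 5 numbers parted by spaces: the shift along the tool's x, y, z in m, then the turn about the tool's z in rad, then the finger opening in m, from 0 to 0.0854. A call has 1 to 8 rows; each row shifts and turns the commanded pose from where the row before left it, along the tool's axes as they then stand; what a row does not reach is not made up. A row lasts 1/8 s, in which the tool goes at most 62.5 mm and 10.7 degrees, less where a joint would pass 70% of its speed; a pose out of reach is approached as far as the arm can. A call with a gripper value outside its range is refused whole. The fingers move at their own pace and stop on an object; the grip force is fixed at half the most. Time passes only in rows, so rows that do not move let the fingers close. It gives the time, the measured TCP pose, the force, the opening and the grip force at its end, in the units of the state.
- arm.get_obs(): the state, without advancing time (a new reading comes with each control period).
- imaging.snapshot(name): name is "scene" or "top" or "wrist"; returns a dict with "img" (400x640x3 uint8, red, green, blue), "vertical_fov" (degrees; the focal length in pixels is half the picture's height over the tangent of half this angle, whatever the lens; pixels are square), "cx", "cy" (the principal point, pixels), "dist_coeffs" ([k1, k2, p1, p2, k3] as OpenCV has them; the pictures are not rectified), "rvec" (rotation vector, rad) and "tvec" (3), from world to camera coordinates, as OpenCV has them. Camera axes: x right, y down, z forward; pixel columns grow to the right and rows downward; lengths in m; the calibration is good to about 2 mm. A picture is of the moment at which its call begins. There is no depth.
- arm.job_done(): hands the job in; it is judged then, once.
Trained networks look in the newest picture that a camera, given by its name, has taken for a name from the list of things; names that differ only in an ending like _2 or _b are one class to them, and where a whole thing is asked for, a point or a joint stands for the part that bears it (a point fixed in the world has none). Each returns a list of dicts, best first, with "p" (0 to 1); they miss things now and then, are a little off and sometimes report something else, mostly with a low value. They report only what shows in the picture. A call takes as long as a camera call.
- models.spot_in(camera, query): "extent" ([left, top, right, bottom] in pixels, round what is visible of it).
The state is a dict: "time": time; "joint_pos": joint angles; "dq": joint speeds; "joint_torque": joint torques, N m; "eef_pos": TCP position; "ee_rot": TCP orientation; "wrist_force": force on the tool from outside, world axes, zero at the start; "moment": the same for the moment, N m; "gripper_width": finger opening in m; "finger_force": force on a finger pad.
Only numpy, scipy, OpenCV 4.12 (cv2) and the standard library are available. Lean on these libraries where they do the work, as an engineer would, in place of code of your own. Each camera call takes 0.05 s, during which the arm holds its last target. There are 200 camera calls.

## Working session

There is one attempt and no reset: what is moved stays moved. The work goes in short steps, Python scripts to look and compute and a tool call to move; the robot and the scene stay as the last step left them, time stands still between calls to the robot, and variables do not carry over. Pictures are saved under pics/ and viewed, at most 10 in all, crops included, and the job is handed in when it is done.

Besides the shell and the picture viewer there is one more tool, called after "Emit:" by a JSON object that holds its "name" and its "arguments", one argument or row to a line. jog_arm: Moves the arm, as the interface text tells. Its arguments: {"type":"object","properties":{"deltas":{"type":"string"}},"required":["deltas"]}

```bash
mkdir -p pics; python3 - <<'E'
from bench import arm,imaging,models
import cv2
o=arm.get_obs(); print(o, arm.tcp_to_grasp)
for c in("top","scene"):
    s=imaging.snapshot(c); cv2.imwrite(f"pics/{c}0.png",s["img"][:,:,::-1])
    print(c,{k:v for k,v in s.items() if k!="img"})
    for q in("rack_stop","collar_center","collar_mark","plate_face","dish","ink","white_jar"):
        print(q,models.spot_in(c,q)[:2])
E
```

```text
{'time': 0.0, 'joint_pos': array([-1.28151719e+00,  5.28473497e-01,  1.43388461e+00, -1.00505534e-06,
        1.18139851e+00, -1.78468045e-01]), 'dq': array([ 0.00014137, -0.00062826, -0.00032   ,  0.00042154, -0.00150757,
        0.0009463 ]), 'joint_torque': array([-4.74158260e-04, -4.42353129e+01, -1.78028351e+01, -1.47902065e-04,
        8.54156184e-03,  5.44845832e-06]), 'eef_pos': array([ 0.28174415, -0.55751578,  0.40373433]), 'ee_rot': array([[ 8.92586241e-01,  4.50876280e-01, -6.18185687e-04],
       [ 4.50876541e-01, -8.92583914e-01,  2.07378261e-03],
       [ 3.83236790e-04, -2.12975525e-03, -9.99997659e-01]]), 'wrist_force': array([ 0.26329832, -0.26125099,  0.14762103]), 'moment': array([ 0.07806646,  0.03356143, -0.02521232]), 'finger_force': 0.0, 'gripper_width': 0.08533568768258545} 0.1547
top {'vertical_fov': 46.668510636615764, 'cx': 319.2548536858788, 'cy': 197.24975537914506, 'dist_coeffs': array([-0.06673988,  0.        ,  0.        ,  0.        ,  0.        ]), 'rvec': array([ 2.11214608, -2.12283151,  0.14507286]), 'tvec': array([0.396317  , 0.54002014, 0.84838
[... 480 characters left out ...]
1, 172.5], 'p': 0.58}]
scene {'vertical_fov': 57.957201333791794, 'cx': 317.679100461996, 'cy': 200.4760497624995, 'dist_coeffs': array([0.02887651, 0.        , 0.        , 0.        , 0.        ]), 'rvec': array([ 0.84603994, -2.57970299,  1.02953932]), 'tvec': array([0.63224735, 0.05924292, 0.89594168])}
rack_stop [{'extent': [322.9, 180.9, 390.8, 256.2], 'p': 0.8}]
collar_center [{'extent': [332.0, 200.7, 370.1, 231.5], 'p': 0.74}]
collar_mark [{'extent': [329.2, 202.8, 368.1, 230.7], 'p': 0.75}, {'extent': [352.3, 181.3, 390.4, 207.2], 'p': 0.47}]
plate_face [{'extent': [353.7, 182.8, 385.5, 207.1], 'p': 0.68}]
dish []
ink [{'extent': [288.8, 193.4, 306.8, 220.9], 'p': 0.6}]
white_jar []
```

```bash
cat >h.py <<'E'
import numpy as np,cv2
from bench import arm,imaging,models
def KRT(s):
    f=200/np.tan(np.radians(s["vertical_fov"]/2))
    K=np.array([[f,0,s["cx"]],[0,f,s["cy"]],[0,0,1.]]); return K,cv2.Rodrigues(s["rvec"])[0],s["tvec"]
def unproj(s,uv,z):
    K,R,t=KRT(s); n=cv2.undistortPoints(np.array([[uv]],float),K,s["dist_coeffs"])[0,0]
    d=R.T@np.array([*n,1]); c=-R.T@t; return c+d*(z-c[2])/d[2]
def proj(s,P):
    K,R,t=KRT(s); return cv2.projectPoints(np.array(P,float).reshape(-1,3),s["rvec"],s["tvec"],K,s["dist_coeffs"])[0][:,0]
E
python3 - <<'E'
from h import *
a=cv2.imread("pics/top0.png")[130:300,220:430]; b=cv2.imread("pics/scene0.png")[150:290,250:430]
a=cv2.resize(a,None,fx=3.7,fy=3.5,interpolation=2)
cv2.imwrite("pics/a.png",a)
s=imaging.snapshot("top")
for n,uv,z in(("collar",(345,253.5),.06),("plate",(391,247),.05),("dish",(267.5,197.5),.008),("ink",(319.5,196),.05),("jar",(280.5,156),.05)): print(n,unproj(s,uv,z))
E
```

```text
collar [0.43268779 0.34498113 0.06      ]
plate [0.44504214 0.25688431 0.05      ]
dish [0.54999414 0.50123743 0.008     ]
ink [0.54493235 0.39318991 0.05      ]
jar [0.62623601 0.47054023 0.05      ]
```

View pics/a.png

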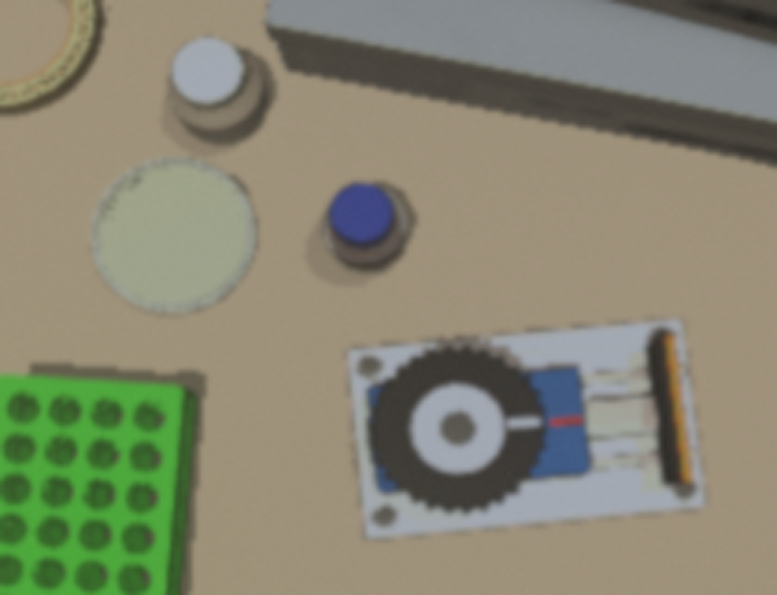

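View pics/scene0.png

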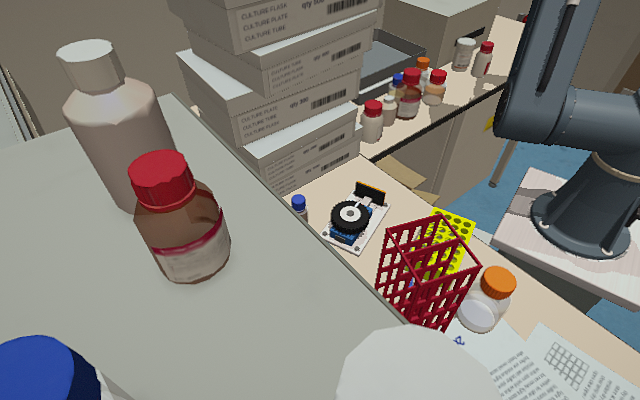

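The crop shows the collar centre near full-image (344,252), with its white mark and the red line pointing right to the plate near (391,247). The ink is at (319,196). The scene view shows the carton stack beyond the fixture. I'll check the whole top view for obstacles along the path.

View pics/top0.png

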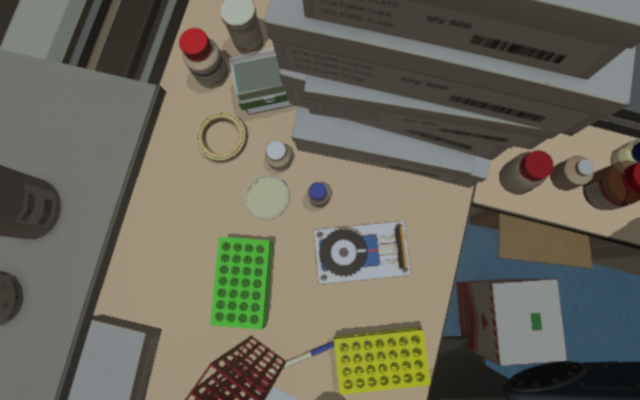

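```bash
python3 - <<'E'
from h import *
s=imaging.snapshot("top")
print(proj(s,[[.3,-.5,.0],[.4,-.2,0],[.4,0,0],[.4,.3,0],[.4,0,.2],[.57,.42,0]]))
for q in[(565,421,.038),(526,423,.066),(458,428,.07),(669,335,.06),(690,485,.06),(350,350,.01),(367,537,.01),(682,322,.01),(703,503,.01)]:
    print(q,unproj(s,(220+q[0]/3.7,130+q[1]/3.5),q[2]).round(4))
E
```

```text
[[754.87006761 314.22346731]
 [613.54331718 268.54069121]
 [516.57357271 269.99239155]
 [367.01799672 271.25105648]
 [564.63583371 267.94274348]
 [307.30689863 188.30682762]]
(565, 421, 0.038) [0.4397 0.2909 0.038 ]
(526, 423, 0.066) [0.4372 0.3129 0.066 ]
(458, 428, 0.07) [0.4345 0.3474 0.07  ]
(669, 335, 0.06) [0.4846 0.2384 0.06  ]
(690, 485, 0.06) [0.4039 0.2301 0.06  ]
(350, 350, 0.01) [0.4825 0.4045 0.01  ]
(367, 537, 0.01) [0.3764 0.3955 0.01  ]
(682, 322, 0.01) [0.4975 0.224  0.01  ]
(703, 503, 0.01) [0.3946 0.2159 0.01  ]
```

```bash
cat >>h.py <<'E'
C=np.array([.4344,.3474]); YAW=.089
def yaw_of(o): R=o["ee_rot"]; return np.arctan2(R[1,0],R[0,0])
def rows(p,yaw,wps,w=0.0):
    """wps: (x,y,z,yaw,n); prints rows in tool axes, 1 mm rounding"""
    p=np.array(p,float); out=[]
    for x,y,z,yt,n in wps:
        d=(np.array([x,y,z])-p)/n; dy=(yt-yaw)/n
        for i in range(n):
            t=np.array([x,y,z])-(n-1-i)*d-p
            c,s=np.cos(yaw),np.sin(yaw)
            tx,ty,tz=np.round([c*t[0]+s*t[1],s*t[0]-c*t[1],-t[2]],4)
            out.append(f"{tx:g} {ty:g} {tz:g} {round(-dy,3):g} {w:g}")
            p=p+np.array([c*tx+s*ty,s*tx-c*ty,-tz]); yaw-=round(-dy,3)
    for i in range(0,len(out),8): print("; ".join(out[i:i+8]))
E
python3 - <<'E'
from h import *
o=arm.get_obs(); rows(o["eef_pos"],yaw_of(o),[(.40,-.25,.4,YAW,7),(.4,.05,.4,YAW,6),(.4,.3,.4,YAW,6)])
E
```

```text
0.0349 -0.0316 0.0007 0.054 0; 0.0331 -0.0335 0.0007 0.054 0; 0.0313 -0.0352 0.0006 0.054 0; 0.0293 -0.0369 0.0007 0.054 0; 0.0274 -0.0384 0.0007 0.054 0; 0.0251 -0.0397 0.0007 0.054 0; 0.0231 -0.0411 0.0006 0.054 0; 0.0045 -0.0498 0 0 0
0.0045 -0.0498 0 0 0; 0.0044 -0.0498 0 0 0; 0.0045 -0.0498 0 0 0; 0.0045 -0.0498 0 0 0; 0.0045 -0.0498 0 0 0; 0.0037 -0.0415 0 0 0; 0.0038 -0.0415 0 0 0; 0.0037 -0.0415 0 0 0
0.0037 -0.0415 0 0 0; 0.0037 -0.0415 0 0 0; 0.0038 -0.0415 0 0 0
```

Emit:
{"name": "jog_arm", "arguments": {
  "deltas": "0.035 -0.032 0 0.054 0; 0.033 -0.034 0 0.054 0; 0.031 -0.035 0 0.054 0; 0.029 -0.037 0 0.054 0; 0.027 -0.038 0 0.054 0; 0.025 -0.04 0 0.054 0; 0.023 -0.041 0 0.054 0; 0.004 -0.05 0 0 0"
}}

```text
time: 1.9
eef_pos: [0.3992, -0.1988, 0.4051]
ee_rot: [[0.996, 0.09, 0.002], [0.09, -0.996, -0.001], [0.002, 0.002, -1.0]]
wrist_force: [-0.2, 0.7, 0.2]
gripper_width: -0.0
finger_force: 0.0
```

Emit:
{"name": "jog_arm", "arguments": {
  "deltas": "0.0045 -0.05 0 0 0; 0.0045 -0.05 0 0 0; 0.0045 -0.05 0 0 0; 0.0045 -0.05 0 0 0; 0.0045 -0.05 0 0 0; 0.0037 -0.042 0 0 0; 0.0037 -0.042 0 0 0; 0.0037 -0.042 0 0 0"
}}

```text
time: 2.9
eef_pos: [0.3978, 0.1793, 0.405]
ee_rot: [[0.996, 0.09, 0.001], [0.09, -0.996, 0.0], [0.001, 0.0, -1.0]]
wrist_force: [0.8, -0.0, -0.7]
gripper_width: 0.0001
finger_force: 0.0
```

Emit:
{"name": "jog_arm", "arguments": {
  "deltas": "0.0037 -0.042 0 0 0; 0.0037 -0.042 0 0 0; 0.0037 -0.042 0 0 0; 0 0 0 0 0"
}}

```text
time: 3.4
eef_pos: [0.3975, 0.3065, 0.4049]
ee_rot: [[0.996, 0.094, 0.001], [0.094, -0.996, 0.001], [0.002, -0.001, -1.0]]
wrist_force: [-0.7, -1.2, -0.4]
gripper_width: -0.0002
finger_force: 0.0
```

```bash
python3 - <<'E'
from h import *
o=arm.get_obs(); print(o["time"],o["eef_pos"],yaw_of(o),o["joint_pos"],o["wrist_force"],o["gripper_width"])
s=imaging.snapshot("wrist"); cv2.imwrite("pics/w1.png",s["img"][:,:,::-1])
K,R,t=KRT(s); print("cam",-R.T@t, R[2])
T=np.array(o["eef_pos"])
print("tip",proj(s,[T+[0,0,-.173]]),"collar",proj(s,[[*C,.066]]))
for q in("collar_center","collar_mark","plate_face"): print(q,models.spot_in("wrist",q)[:2])
E
```

```text
3.4 [0.39754933 0.30650158 0.40491451] 0.09374730676371565 [4.33736050e-01 3.62254630e-01 1.73626424e+00 4.18480184e-04
 1.04131809e+00 1.91057331e+00] [-0.71297277 -1.18789629 -0.44035787] -0.00021167057863853928
cam [0.47873188 0.3137491  0.3735177 ] [-0.31184407 -0.0275456  -0.94973392]
tip [[318.17458002 262.99681576]] collar [[280.89568665 141.08387725]]
collar_center [{'extent': [234.0, 91.4, 327.7, 183.9], 'p': 0.63}]
collar_mark [{'extent': [236.0, 94.2, 325.7, 181.9], 'p': 0.69}]
plate_face [{'extent': [341.6, 100.2, 399.0, 177.1], 'p': 0.96}]
```

View pics/w1.png

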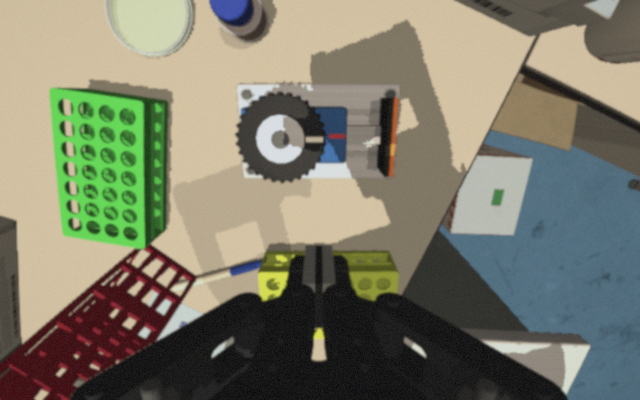

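The wrist view shows the collar at about (281,138), its mark and the red line pointing right, and the plate at (390,137). The shut fingers are at (318,260). This agrees with my fix, so I'll descend on the robot side of the collar.

```bash
cat >>h.py <<'E'
def fx(x,y): c,s=np.cos(YAW),np.sin(YAW); return C+np.array([c*x-s*y,s*x+c*y])
def infx(p): d=np.array(p[:2])-C; c,s=np.cos(YAW),np.sin(YAW); return np.array([c*d[0]+s*d[1],-s*d[0]+c*d[1]])
E
python3 - <<'E'
from h import *
o=arm.get_obs(); a=fx(-.085,.0); rows(o["eef_pos"],yaw_of(o),[(*a,.40,YAW,2),(*a,.223,YAW,5)])
E
```

```text
-0.0222 -0.0203 0.0023 0 0; -0.0221 -0.0202 0.0023 0 0; -0 -0 0.0354 0 0; -0 -0 0.0354 0 0; -0 -0 0.0354 0 0; -0 -0 0.0354 0 0; -0 -0 0.0354 0 0
```

Emit:
{"name": "jog_arm", "arguments": {
  "deltas": "-0.022 -0.02 0.002 0 0; -0.022 -0.02 0.003 0 0; 0 0 0.035 0 0; 0 0 0.035 0 0; 0 0 0.035 0 0; 0 0 0.036 0 0; 0 0 0.036 0 0; 0 0 0 0 0"
}}

```text
time: 4.6
eef_pos: [0.35, 0.3387, 0.221]
ee_rot: [[0.996, 0.088, -0.005], [0.088, -0.996, -0.003], [-0.005, 0.003, -1.0]]
wrist_force: [0.1, 0.0, -0.2]
gripper_width: -0.0002
finger_force: 0.0
```

Emit:
{"name": "jog_arm", "arguments": {
  "deltas": "0.01 0 0 0 0; 0.009 0 0 0 0; 0.005 0 0 0 0; 0.003 0 0 0 0; 0 0 0 0 0"
}}

```text
time: 5.22
eef_pos: [0.3773, 0.3426, 0.223]
ee_rot: [[0.996, 0.09, 0.0], [0.09, -0.996, 0.0], [0.0, -0.0, -1.0]]
wrist_force: [0.2, -0.1, -0.1]
gripper_width: -0.0001
finger_force: 0.0
```

```bash
python3 - <<'E'
from h import *
o=arm.get_obs(); print(o["time"],o["eef_pos"],infx(o["eef_pos"]),yaw_of(o),o["wrist_force"])
s=imaging.snapshot("wrist"); cv2.imwrite("pics/w2.png",s["img"][:,:,::-1])
print(proj(s,[[*C,.066],[*fx(0,-.04),.066]]))
E
```

```text
5.225 [0.3772502  0.34262934 0.22299997] [-0.05734763  0.00032784] 0.08972872178580255 [ 0.15733945 -0.11869353 -0.05739014]
[[318.71328233 158.89976207]
 [415.81920638 159.20682574]]
```

View pics/w2.png

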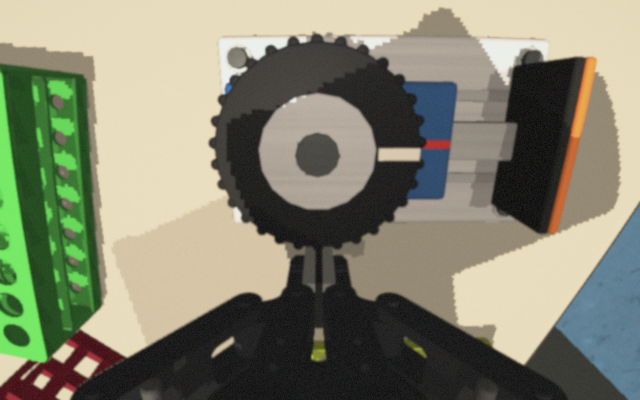

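The wrist view shows the fingertips just short of the collar's near rim at (318,245). The mark is at (400,155), next to the red line, and the cap centre is at (317,155). The shut tips look only about 13 mm wide. I'll make contact.

Emit:
{"name": "jog_arm", "arguments": {
  "deltas": "0.002 0 0 0 0; 0.001 0 0 0 0; 0.001 0 0 0 0; 0 0 0 0 0"
}}

```text
time: 5.78
eef_pos: [0.3801, 0.3428, 0.2226]
ee_rot: [[0.996, 0.09, -0.003], [0.09, -0.996, -0.001], [-0.003, 0.001, -1.0]]
wrist_force: [-3.9, 1.6, 2.7]
gripper_width: 0.0003
finger_force: 2.1
```

Emit:
{"name": "jog_arm", "arguments": {
  "deltas": "0 0.004 0 0 0; 0 0.005 0 0 0; 0 0.005 0 0 0; 0 0 0 0 0"
}}

```text
time: 6.28
eef_pos: [0.383, 0.3285, 0.2227]
ee_rot: [[0.996, 0.089, 0.001], [0.089, -0.996, -0.0], [0.001, 0.0, -1.0]]
wrist_force: [-0.9, -1.5, -0.3]
gripper_width: -0.0001
finger_force: 0.6
```

```bash
cat >>h.py <<'E'
def mark(s):
    """collar angle (mod 2pi) from the bright mark on the ring, with contrast"""
    g=s["img"].astype(float).min(axis=2).astype(np.float32); a=np.linspace(0,2*np.pi,720,endpoint=False)
    v=[]
    for r in np.linspace(.030,.038,5):
        xy=np.array([[*fx(r*np.sin(t),-r*np.cos(t)),.066] for t in a]); uv=proj(s,xy).astype(np.float32)
        v.append(cv2.remap(g,uv[:,0],uv[:,1],1)) if 0 else v.append(cv2.remap(g,uv[:,:1].copy(),uv[:,1:].copy(),cv2.INTER_LINEAR)[:,0])
    m=np.min(v,axis=0); m=np.convolve(np.r_[m[-4:],m,m[:4]],np.ones(9)/9,"valid")
    i=m.argmax(); return a[i],m[i],np.median(m)
def look():
    o=arm.get_obs(); print("t",o["time"],"fx mm",(1e3*infx(o["eef_pos"])).round(1),"z",o["eef_pos"][2].round(4),"yaw",yaw_of(o).round(3),"F",o["wrist_force"].round(1))
    for c in("wrist","top"): print(c,[round(float(k),2) for k in mark(imaging.snapshot(c))])
E
python3 -c "
from h import *
look()"
```

```text
t 6.275 fx mm [-52.9 -14.2] z 0.2227 yaw 0.089 F [-0.9 -1.5 -0.3]
wrist [0.39, 189.13, 38.64]
top [0.36, 110.2, 53.18]
```

```bash
cat >>h.py <<'E'
def orbit(n,step,R=.0445,a=.009,b=.0065,z=.223):
    """rows anticlockwise along the tip-box/rim offset curve, from the present pose"""
    t=np.linspace(0,2*np.pi,4000,endpoint=False)
    P=np.c_[R*np.cos(t)+a*np.sign(np.cos(t)),R*np.sin(t)+b*np.sign(np.sin(t))]
    P=np.vstack([np.linspace(p,q,max(2,int(np.hypot(*(q-p))/1e-4)),endpoint=False) for p,q in zip(P,np.roll(P,-1,0))])
    o=arm.get_obs(); q=infx(o["eef_pos"]); i=np.hypot(*(P-q).T).argmin()
    s=np.cumsum(np.hypot(*np.diff(np.vstack([P,P]),axis=0).T)); w=[]
    for k in range(1,n+1):
        j=np.searchsorted(s,s[i]+k*step); w.append((*fx(*P[(j+1)%len(P)]),z,YAW,1))
    rows(o["eef_pos"],yaw_of(o),w)
E
python3 -c "
from h import *
orbit(8,.009)"
```

```text
0.0025 0.0087 -0.0003 0.001 0; 0.0041 0.008 0 -0 0; 0.0056 0.007 0 -0 0; 0.0069 0.0057 0 -0 0; 0.0079 0.0043 0 -0 0; 0.0087 0.0025 0 -0 0; 0.0089 0.0008 0 -0 0; 0.0091 -0 0 -0 0
```

Emit:
{"name": "jog_arm", "arguments": {
  "deltas": "0.0025 0.0085 0 0 0; 0.004 0.008 0 0 0; 0.0055 0.007 0 0 0; 0.007 0.0055 0 0 0; 0.008 0.0045 0 0 0; 0.0085 0.0025 0 0 0; 0.009 0.001 0 0 0; 0.009 0 0 0 0"
}}

```text
time: 7.38
eef_pos: [0.4367, 0.2928, 0.2219]
ee_rot: [[0.996, 0.094, -0.012], [0.094, -0.996, -0.011], [-0.013, 0.01, -1.0]]
wrist_force: [-2.2, -21.8, 5.8]
gripper_width: 0.0001
finger_force: 11.6
```

```bash
python3 -c "
from h import *
look(); orbit(8,.009)"
```

```text
t 7.375 fx mm [ -2.6 -54.5] z 0.2219 yaw 0.094 F [ -2.2 -21.8   5.8]
wrist [1.85, 238.77, 36.71]
top [1.91, 161.55, 57.68]
0.0091 -0.0038 -0.001 0.005 0; 0.009 -0.0008 0 -0 0; 0.0086 -0.0026 0 -0 0; 0.0079 -0.0042 0 -0 0; 0.007 -0.0057 0 -0 0; 0.0056 -0.007 0 -0 0; 0.0041 -0.008 0 -0 0; 0.0024 -0.0086 0 -0 0
```

```bash
sed -i 's/def orbit(n,step,R=.0445,a=.009,b=.0065,z=.223):/def orbit(n,step,cmd,R=.0445,a=.009,b=.0085,z=.223):/; s/q=infx(o\["eef_pos"\]); i=/q=np.array(cmd); i=/; s/    rows(o\["eef_pos"\],yaw_of(o),w)$/    rows((*fx(*q),z),YAW,w)\n    print("end",infx(w[-1]),infx(w[min(7,n-1)]))/' h.py
python3 -c "
from h import *
orbit(8,.009,(.0006,-.0512))"
```

```text
0.0092 0.0018 -0 -0 0; 0.0089 -0.0011 -0 -0 0; 0.0085 -0.0028 -0 -0 0; 0.0078 -0.0045 -0 -0 0; 0.0067 -0.0059 -0 -0 0; 0.0054 -0.0072 -0 -0 0; 0.0039 -0.0082 -0 -0 0; 0.0021 -0.0087 -0 -0 0
end [ 0.05307553 -0.01463167] [ 0.05307553 -0.01463167]
```

Emit:
{"name": "jog_arm", "arguments": {
  "deltas": "0.009 0.002 0 0 0; 0.009 -0.001 0 0 0; 0.0085 -0.003 0 0 0; 0.008 -0.0045 0 0 0; 0.0065 -0.006 0 0 0; 0.0055 -0.007 0 0 0; 0.004 -0.008 0 0 0; 0.002 -0.009 0 0 0"
}}

```text
time: 8.48
eef_pos: [0.4896, 0.3391, 0.2233]
ee_rot: [[0.996, 0.09, 0.006], [0.09, -0.996, 0.002], [0.006, -0.001, -1.0]]
wrist_force: [7.3, -3.5, -2.4]
gripper_width: 0.0002
finger_force: 4.7
```

```bash
python3 -c "
from h import *
look(); orbit(8,.009,(.0531,-.0147))"
```

```text
t 8.475 fx mm [ 54.3 -13.2] z 0.2233 yaw 0.091 F [ 7.3 -3.5 -2.4]
wrist [2.62, 31.48, 18.39]
top [3.64, 169.98, 58.54]
0.0004 -0.0091 -0 -0 0; -0 -0.0089 -0 -0 0; -0.0002 -0.009 -0 -0 0; -0.0016 -0.0088 -0 -0 0; -0.0035 -0.0084 -0 -0 0; -0.005 -0.0074 -0 -0 0; -0.0064 -0.0063 -0 -0 0; -0.0075 -0.0049 -0 -0 0
end [0.02929594 0.04810207] [0.02929594 0.04810207]
```

Emit:
{"name": "jog_arm", "arguments": {
  "deltas": "0.0005 -0.009 0 0 0; 0 -0.009 0 0 0; 0 -0.009 0 0 0; -0.0015 -0.009 0 0 0; -0.0035 -0.0085 0 0 0; -0.005 -0.0075 0 0 0; -0.0065 -0.0065 0 0 0; -0.0075 -0.005 0 0 0"
}}

```text
time: 9.57
eef_pos: [0.4589, 0.4005, 0.2232]
ee_rot: [[0.996, 0.089, 0.003], [0.089, -0.996, 0.003], [0.003, -0.003, -1.0]]
wrist_force: [3.2, 3.0, 0.1]
gripper_width: -0.0002
finger_force: 2.1
```

```bash
python3 -c "
from h import *
look(); orbit(8,.009,(.0296,.0488))"
```

```text
t 9.575 fx mm [29.1 50.8] z 0.2232 yaw 0.089 F [3.2 3.  0.1]
wrist [5.39, 30.24, 20.39]
top [0.11, 72.37, 42.04]
-0.0088 -0.0026 -0 -0 0; -0.0088 -0.0015 -0 -0 0; -0.009 -0.0001 -0 -0 0; -0.0091 0 -0 -0 0; -0.0089 0.0004 -0 -0 0; -0.0087 0.0021 -0 -0 0; -0.0082 0.0038 -0 -0 0; -0.0072 0.0054 -0 -0 0
end [-0.03907807  0.04129571] [-0.03907807  0.04129571]
```

Emit:
{"name": "jog_arm", "arguments": {
  "deltas": "-0.009 -0.0025 0 0 0; -0.009 -0.0015 0 0 0; -0.009 0 0 0 0; -0.009 0 0 0 0; -0.009 0.0005 0 0 0; -0.0085 0.002 0 0 0; -0.008 0.004 0 0 0; -0.007 0.0055 0 0 0"
}}

```text
time: 10.68
eef_pos: [0.3905, 0.3844, 0.2226]
ee_rot: [[0.996, 0.09, -0.001], [0.09, -0.996, -0.001], [-0.001, 0.001, -1.0]]
wrist_force: [0.9, 0.6, -0.5]
gripper_width: -0.0001
finger_force: 0.6
```

```bash
python3 -c "
from h import *
look(); orbit(8,.009,(-.0389,.0408))"
```

```text
t 10.675 fx mm [-40.4  40.8] z 0.2226 yaw 0.09 F [ 0.9  0.6 -0.5]
wrist [0.73, 177.52, 28.56]
top [4.09, 101.83, 63.07]
-0.0063 0.0064 -0 -0 0; -0.0045 0.0078 -0 -0 0; -0.0028 0.0086 -0 -0 0; -0.001 0.0089 -0 -0 0; 0 0.009 -0 -0 0; 0 0.009 -0 -0 0; 0.001 0.0089 -0 -0 0; 0.0027 0.0086 -0 -0 0
end [-0.04975635 -0.02636534] [-0.04975635 -0.02636534]
```

Emit:
{"name": "jog_arm", "arguments": {
  "deltas": "-0.006 0.0065 0 0 0; -0.0045 0.008 0 0 0; -0.003 0.0085 0 0 0; -0.001 0.009 0 0 0; 0 0.009 0 0 0; 0 0.009 0 0 0; 0.001 0.009 0 0 0; 0.003 0.0085 0 0 0"
}}

```text
time: 11.78
eef_pos: [0.3876, 0.3163, 0.2228]
ee_rot: [[0.996, 0.09, 0.001], [0.09, -0.996, 0.0], [0.001, -0.0, -1.0]]
wrist_force: [-0.2, 0.8, 0.8]
gripper_width: 0.0001
finger_force: 1.0
```

```bash
python3 -c "
from h import *
look(); orbit(8,.009,(-.0494,-.0267))"
```

```text
t 11.775 fx mm [-49.4 -26.8] z 0.2228 yaw 0.09 F [-0.2  0.8  0.8]
wrist [1.79, 241.98, 37.96]
top [1.82, 153.77, 54.62]
0.0044 0.0079 -0 -0 0; 0.0059 0.0067 -0 -0 0; 0.0072 0.0054 -0 -0 0; 0.0082 0.0038 -0 -0 0; 0.0087 0.0021 -0 -0 0; 0.009 0.0004 -0 -0 0; 0.009 -0 -0 -0 0; 0.009 -0.0001 -0 -0 0
end [ 0.01200343 -0.05289853] [ 0.01200343 -0.05289853]
```

Emit:
{"name": "jog_arm", "arguments": {
  "deltas": "0.0045 0.008 0 0 0; 0.006 0.0065 0 0 0; 0.007 0.0055 0 0 0; 0.008 0.004 0 0 0; 0.0085 0.002 0 0 0; 0.009 0.0005 0 0 0; 0.009 0 0 0 0; 0.009 0 0 0 0"
}}

```text
time: 12.88
eef_pos: [0.4503, 0.2932, 0.2223]
ee_rot: [[0.996, 0.092, -0.003], [0.092, -0.996, -0.006], [-0.003, 0.006, -1.0]]
wrist_force: [0.3, -10.6, 0.0]
gripper_width: -0.0001
finger_force: 5.1
```

```bash
python3 -c "
from h import *
look(); orbit(8,.009,(.0116,-.0532))"
```

```text
t 12.875 fx mm [ 11.1 -55.4] z 0.2223 yaw 0.092 F [  0.3 -10.6   0. ]
wrist [3.19, 225.63, 24.29]
top [3.28, 165.9, 57.42]
0.0089 -0.0017 -0 -0 0; 0.0084 -0.0032 -0 -0 0; 0.0076 -0.0048 -0 -0 0; 0.0065 -0.0063 -0 -0 0; 0.005 -0.0074 -0 -0 0; 0.0035 -0.0082 -0 -0 0; 0.0018 -0.0088 -0 -0 0; 0.0002 -0.0091 -0 -0 0
end [ 0.05349998 -0.00373043] [ 0.05349998 -0.00373043]
```

9.5 rad so far, so about 3.05 to go.

Emit:
{"name": "jog_arm", "arguments": {
  "deltas": "0.009 -0.0015 0 0 0; 0.0085 -0.003 0 0 0; 0.0075 -0.005 0 0 0; 0.0065 -0.0065 0 0 0; 0.005 -0.0075 0 0 0; 0.0035 -0.008 0 0 0; 0.002 -0.009 0 0 0; 0 -0.009 0 0 0"
}}

```text
time: 13.98
eef_pos: [0.4901, 0.3504, 0.2234]
ee_rot: [[0.996, 0.09, 0.009], [0.09, -0.996, 0.003], [0.009, -0.002, -1.0]]
wrist_force: [8.2, -1.3, -5.2]
gripper_width: -0.0001
finger_force: 4.0
```

```bash
python3 -c "
from h import *
look(); orbit(7,.009,(.0536,-.0037))"
```

```text
t 13.975 fx mm [55.8 -1.9] z 0.2234 yaw 0.091 F [ 8.2 -1.3 -5.2]
wrist [1.52, 29.32, 17.71]
top [4.52, 89.29, 56.39]
-0.0001 -0.0091 -0 -0 0; -0.0004 -0.009 -0 -0 0; -0.0021 -0.0087 -0 -0 0; -0.0038 -0.0081 -0 -0 0; -0.0053 -0.0073 -0 -0 0; -0.0067 -0.006 -0 -0 0; -0.0078 -0.0045 -0 -0 0
end [0.02743971 0.04899972] [0.02743971 0.04899972]
```

Emit:
{"name": "jog_arm", "arguments": {
  "deltas": "0 -0.009 0 0 0; -0.0005 -0.009 0 0 0; -0.002 -0.009 0 0 0; -0.004 -0.008 0 0 0; -0.0055 -0.0075 0 0 0; -0.0065 -0.006 0 0 0; 0 0 0 0 0"
}}

```text
time: 14.95
eef_pos: [0.4641, 0.3976, 0.2232]
ee_rot: [[0.996, 0.09, 0.002], [0.09, -0.996, 0.003], [0.002, -0.003, -1.0]]
wrist_force: [2.6, 4.7, 0.2]
gripper_width: 0.0003
finger_force: 2.5
```

```bash
python3 -c "
from h import *
look(); orbit(5,.009,(.0351,.0448))
for c in('wrist','top'): cv2.imwrite(f'pics/{c}9.png',imaging.snapshot(c)['img'][:,:,::-1])
a=cv2.imread('pics/top9.png')[130:330,220:460]; b=cv2.imread('pics/wrist9.png')
cv2.imwrite('pics/m9.png',np.vstack([cv2.resize(a,(420,350)),cv2.resize(b,(420,250))]))
"
```

```text
t 14.95 fx mm [34.  47.3] z 0.2232 yaw 0.09 F [2.6 4.7 0.2]
wrist [0.05, 77.2, 19.97]
top [0.25, 69.7, 41.79]
-0.0079 -0.0043 -0 -0 0; -0.0086 -0.0029 -0 -0 0; -0.0089 -0.001 -0 -0 0; -0.009 0 -0 -0 0; -0.0091 0 -0 -0 0
end [-0.00836718  0.05299995] [-0.00836718  0.05299995]
```

View pics/m9.png

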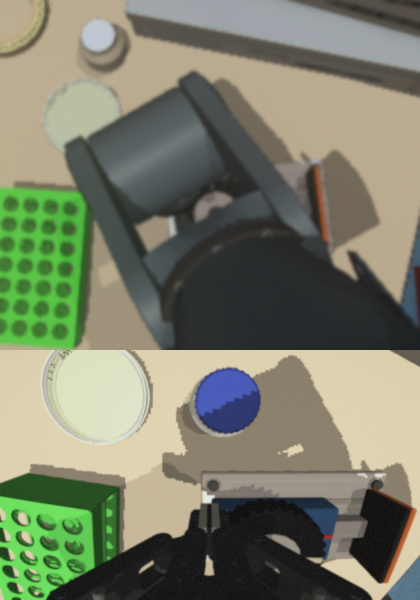

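The mark is hidden at the moment: the arm blocks the top view, and the wrist view shows only the collar's far half. I estimate it is at 5.7–6.1 in the second turn. I'll move two more small rows, then back off to see it.

Emit:
{"name": "jog_arm", "arguments": {
  "deltas": "-0.008 -0.0045 0 0 0; 0 0 0 0 0; 0 -0.02 0 0 0; -0.02 -0.02 0 0 0; -0.04 0 0 0 0; -0.04 0 0 0 0; 0 0 0 0 0"
}}

```text
time: 16.02
eef_pos: [0.3483, 0.43, 0.222]
ee_rot: [[0.996, 0.093, -0.007], [0.093, -0.996, -0.005], [-0.008, 0.004, -1.0]]
wrist_force: [-0.1, 0.3, -1.0]
gripper_width: 0.0
finger_force: 0.0
```

```bash
python3 -c "
from h import *
look()"
```

```text
t 16.025 fx mm [-78.5  89.9] z 0.222 yaw 0.093 F [-0.1  0.3 -1. ]
wrist [0.21, 232.81, 28.14]
top [0.19, 148.68, 40.97]
```

The collar is at 12.566 + 0.2 = 12.77 rad, inside the band. Next I'll lift and go over to the plate's outer side.

Emit:
{"name": "jog_arm", "arguments": {
  "deltas": "0 0 -0.04 0 0; 0 0 -0.04 0 0; 0.013 0.041 0 0 0; 0.013 0.041 0 0 0; 0.013 0.041 0 0 0; 0.013 0.041 0 0 0; 0.013 0.041 0 0 0; 0.012 0.041 0 0 0"
}}

```text
time: 17.12
eef_pos: [0.4538, 0.1907, 0.303]
ee_rot: [[0.996, 0.088, 0.001], [0.088, -0.996, 0.0], [0.002, -0.0, -1.0]]
wrist_force: [-0.2, -0.2, -0.2]
gripper_width: -0.0001
finger_force: 0.0
```

Emit:
{"name": "jog_arm", "arguments": {
  "deltas": "0 0 0 0 0; 0 0 0 0 0"
}}

```text
time: 17.38
eef_pos: [0.4525, 0.1922, 0.3028]
ee_rot: [[0.996, 0.088, -0.0], [0.088, -0.996, 0.0], [0.0, -0.0, -1.0]]
wrist_force: [0.3, 0.9, 0.4]
gripper_width: -0.0001
finger_force: 0.0
```

```bash
python3 -c "
from h import *
look(); s=imaging.snapshot('wrist'); cv2.imwrite('pics/w10.png',s['img'][:,:,::-1])
print(proj(s,[[*fx(0,-.1135),.06],[*C,.066]]))"
```

```text
t 17.375 fx mm [   4.2 -156.2] z 0.3028 yaw 0.088 F [0.3 0.9 0.4]
wrist [0.22, 211.1, 34.15]
top [0.18, 155.22, 58.47]
[[261.34015133 218.36239766]
 [106.69033724 220.64073454]]
```

View pics/w10.png

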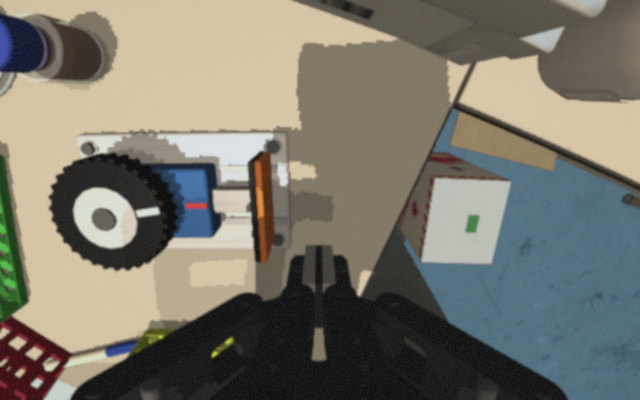

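The view shows the plate edge at about (265,210) and the fingers at (318,255) on its outer side, clear of it. The mark is slightly past the red line. I'll descend and push.

Emit:
{"name": "jog_arm", "arguments": {
  "deltas": "-0.004 0 0.027 0 0; 0 0 0.027 0 0; 0 0 0.028 0 0; 0 -0.01 0 0 0; 0 -0.01 0 0 0; 0 -0.008 0 0 0; 0 -0.008 0 0 0; 0 -0.008 0 0 0"
}}

```text
time: 18.52
eef_pos: [0.4442, 0.236, 0.2215]
ee_rot: [[0.996, 0.09, 0.002], [0.09, -0.996, -0.0], [0.002, 0.0, -1.0]]
wrist_force: [1.2, -3.9, 3.9]
gripper_width: -0.0005
finger_force: 2.2
```

Emit:
{"name": "jog_arm", "arguments": {
  "deltas": "0 -0.007 0 0 0; 0 -0.006 0 0 0; 0 -0.005 0 0 0; 0 -0.004 0 0 0; 0 -0.002 0 0 0; 0 0 0 0 0"
}}

```text
time: 19.27
eef_pos: [0.4422, 0.2583, 0.2207]
ee_rot: [[0.996, 0.092, -0.0], [0.092, -0.996, -0.003], [-0.0, 0.003, -1.0]]
wrist_force: [3.2, -13.1, 5.2]
gripper_width: 0.0001
finger_force: 6.6
```

```bash
python3 -c "
from h import *
look()"
```

```text
t 19.275 fx mm [ -0.2 -89.4] z 0.2207 yaw 0.092 F [  3.2 -13.1   5.2]
wrist [0.21, 125.27, 33.62]
top [2.85, 61.08, 57.53]
```

Emit:
{"name": "jog_arm", "arguments": {
  "deltas": "0 -0.001 0 0 0; 0 -0.001 0 0 0; 0 0 0 0 0; 0 0 0 0 0"
}}

```text
time: 19.88
eef_pos: [0.4423, 0.259, 0.2208]
ee_rot: [[0.996, 0.092, -0.001], [0.092, -0.996, -0.006], [-0.001, 0.005, -1.0]]
wrist_force: [4.2, -19.2, 5.9]
gripper_width: 0.0
finger_force: 10.2
```

Emit:
{"name": "jog_arm", "arguments": {
  "deltas": "0 0.02 0 0 0; 0 0.04 0 0 0; 0 0.02 -0.04 0 0; 0 0 -0.05 0 0; 0 0 0 0 0; 0 0 0 0 0"
}}

```text
time: 20.62
eef_pos: [0.4482, 0.1823, 0.3102]
ee_rot: [[0.996, 0.09, -0.001], [0.09, -0.996, 0.001], [-0.001, -0.001, -1.0]]
wrist_force: [-1.0, -0.2, -0.4]
gripper_width: 0.0
finger_force: 0.0
```

```bash
python3 -c "
from h import *
look(); s=imaging.snapshot('wrist'); cv2.imwrite('pics/w11.png',s['img'][:,:,::-1])"
```

```text
t 20.625 fx mm [  -1.  -165.7] z 0.3102 yaw 0.09 F [-1.  -0.2 -0.4]
wrist [0.22, 214.6, 34.4]
top [0.19, 154.72, 58.55]
```

View pics/w11.png

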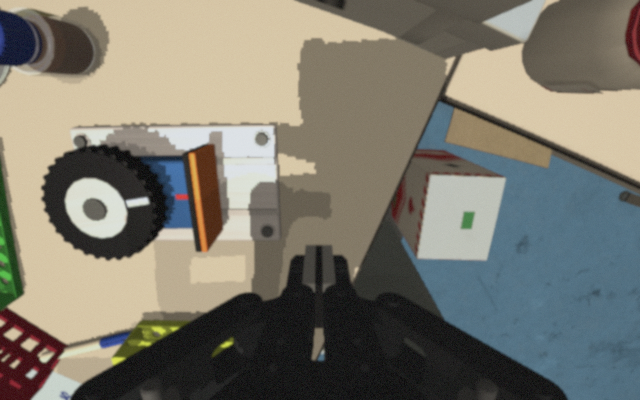

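The plate at (200,198) is flush against the blue block, and the force rose to 19 N with almost no further movement. The collar mark at (137,203) has not moved, and the fingers are free. I'm handing the job in.

```bash
python3 -c "
from bench import arm
print(arm.job_done())"
```

```text
the job is handed in; nothing more can be done
None
```

I turned the collar about 12.77 rad anticlockwise (two turns plus 0.2 rad, within the eighth-turn limit), then pushed the stop plate home against the blue block. I handed the job in at about 20.7 s with the gripper clear of everything, but the hand-in call did not report a verdict.

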